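Feel and set the end float of a gearbox pinion shaft

ROBOT

A 7-joint arm with a two-finger parallel gripper is mounted at the origin on the work surface. World frame = base frame: x ahead of the robot, y to its left, z up, the work surface at z = 0. Lengths are in m, angles in rad, forces in N, time in s.
With the tool pointing down it reaches from about 0.35 to 0.9 m from the base axis. Payload 7.2 kg.
Tool frame: the origin (TCP) lies at the centre of the arm's flange, where the gripper is bolted on; the fingertips stand 182 mm ahead of it and the grasp point (between the pads) lies 163 mm ahead of it (r.finger_overhang is the distance from the TCP to the fingertips, in m); z points along the fingers, x is the direction in which the jaws open and shut, and the axes are right-handed (so a half turn about z gives the same grasp; the last joint's range is limited). The gripper opens to 88 mm and grips with 3 to 60 N. Pads are 20 mm wide; open, the fingers measure 115 mm over their backs; the gripper's body (75 mm by 178 mm) begins 61 mm behind the grasp point.
Start: joints at [-1.328, 0.411, -0.013, 1.596, 0.006, 1.134, -0.082], TCP at [0.191, 0.595, 0.405] pointing down, gripper open.
Joint ranges: [-2.95, 2.95], [-0.29, 1.99], [-1.47, 1.44], [0.14, 2.54], [-1.03, 4.17], [0.13, 1.85], [-2.86, 2.86]. Speed limits (rad/s): [2.39, 2.39, 3.01, 3.01, 3.14, 3.14, 3.14].

INTERFACE

Orientations are given as a unit quaternion [w, x, y, z].
In Python, from rig import r, optics gives the robot as it stands. The module is installed in compiled form; this text tells all that it offers.
- The arm moves only by the tool send_rows, never from a script. Its argument "deltas" is a list of rows, each an object with "jaw": the finger opening in mm, from 0 to 87.8; "offset": the shift along the tool's x, y, z in mm, a list of three; "twist": the turn, a rotation vector about the tool's x, y, z in rad, a list of three. In form: [{"jaw": jaw, "offset": [tx, ty, tz], "twist": [ax, ay, az]}, ...]. A call has 1 to 10 rows; each row is the pose to reach, as a shift and turn from the pose commanded when the call began, along the tool's axes at that moment; what a row does not reach only later rows make up. A row lasts 1/12 s, in which the tool goes at most 41.7 mm and 7.16 degrees, less where a joint would pass 70% of its speed; a pose out of reach is approached as far as the arm can. A call with a gripper value outside its range is refused whole. The fingers move at their own pace and stop on an object; "grip_force" is the grip in N (left out, the last holds). Time passes only in rows, so rows that repeat a pose let the fingers close. It gives the time, the measured TCP pose, the force and the opening at its end, in the units of the state.
- r.observe(): the state, without advancing time (a new reading comes with each control period).
- optics.read_camera(name): name is "side" or "top" or "wrist"; returns a dict with "image" (480x640x3 uint8, blue, green, red), "vfov" (degrees; the focal length in pixels is half the picture's height over the tangent of half this angle, whatever the lens; pixels are square), "cx", "cy" (the principal point, pixels), "rvec" (rotation vector, rad) and "tvec" (3), from world to camera coordinates, as OpenCV has them; the wrist camera has in their place "hand_eye" (4x4, takes a point from camera to tool coordinates, whose origin is the TCP and whose axes are the tool frame's). Camera axes: x right, y down, z forward; pixel columns grow to the right and rows downward; lengths in m; the calibration is good to about 2 mm. A picture is of the moment at which its call begins: read the wrist's pose just before it. There is no depth.
- r.sign_off(): hands the job in, once; it reports no verdict.
The state is a dict: "time_s": time; "joints": joint angles; "dq": joint speeds; "joint_torque": joint torques, N m; "tcp_pos": TCP position; "orientation": TCP orientation; "ft_force": force on the tool from outside, world axes, zero at the start; "torque": the same for the moment, N m; "gripper_width": opening from 0.0 (shut) to 1.0 (fully open).
Only numpy, scipy, OpenCV 4.12 (cv2) and the standard library are available. Lean on these libraries where they do the work, as an engineer would, in place of code of your own. Each camera call takes 0.05 s, during which the arm holds its last target. There are 200 camera calls.

TASK

This small conveyor gearbox has far too much end float in its pinion shaft. By the red coupling, gently push the shaft in until it bears on the blue push-fit thrust plug, then draw it out until it bears on its front bush, pausing at each stop to feel it; then slide the plug along its bore until about 3 mm of float is left. Finally take the coupling again and feel the new float the same way, in and then out, without ever driving the shaft hard against a stop or shifting the things lying around, and let go.

Things in the scene. Friction and masses are not known exactly. Their poses are not given: they have to be found in the camera images.
- gearcase: Open aluminium gearcase, fixed on a dark steel plate (160 x 110 x 10 mm) on the bench. Origin on the bench top under the shaft; z up, y along the shaft, positive to the coupling end. Shaft axis: x = 0, 56 mm above the bench. The case spans y -42 to +42, x -32 to +68 mm, top edge at 80 mm. A round tail boss, 22 mm diameter, on the axis ends at y = -66 mm.
- coupling (a point): Middle of the red coupling half on the shaft outside the front wall: a cylinder of 26 mm diameter and 26 mm length on the shaft axis, with three short jaws standing 8 mm beyond its outer end. Take it from above, fingers either side. Axes parallel to the gearcase's.
- pinion_shaft: Steel shaft carrying the coupling (origin at its middle). Slides along y only, does not turn; drag 1.2 N, stays where left. Drawn out (+y) its collar meets the front bush; pushed in (-y) its tail meets the plug; both stops about 20 N per mm. End float = free travel between stops, 7 to 13 mm at first. Feel a stop with 3 to 8 N on the coupling, kept half a second; over 20 N damages it.
- front_bush: Brass flanged bush, 21 mm diameter, fixed in the front wall of the gearcase around the shaft: the shaft's outer stop. Origin on the shaft axis at the gearcase's y = 0.
- thrust_plug: Blue head (26 mm diameter, 12 mm long) on a white stem, on the shaft axis at the tail. Origin: centre of the head's outer end face, the head reaching 12 mm from it in +y. Slides along y only, in the tail boss, at about 10 N, and stays where left. Its stem end is the shaft's inner stop: moved by d in +y the float is d less; over 10 N through the shaft shifts it back. Push or pinch its head.
- cover: Gearcase cover, aluminium plate 100 x 84 x 5 mm lying loose on the bench. Leave where it is (within 15 mm).
- screwdriver: Screwdriver lying loose on the bench. Leave where it is (within 15 mm).
- grease_pot: Small round pot with a blue lid, 44 mm diameter, 35 mm high, loose. Leave where it is (within 15 mm).
- board: Green circuit board on a wooden block, 120 x 90 mm, 25 mm high, loose. Leave where it is (within 15 mm).
Not all that is in view belongs to the job. What is meant by the gearcase is not purple, and is the smaller of those in its own colour.

How it is judged:
On the way, in this order (a step that is already met when the one before it is completed fails the run):
1. the shaft, held by its coupling, is pushed in and bears on the thrust plug with more than 1.5 N (contact force between the fingers and pinion_shaft above 0.5 N and contact force between pinion_shaft and thrust_plug above 1.5 N), for 0.2 s.
2. then it is drawn out and bears on the front bush with more than 1.5 N (contact force between the fingers and pinion_shaft above 0.5 N and contact force between pinion_shaft and front_bush above 1.5 N), for 0.2 s.
3. then the thrust plug is slid to where 2 to 4 mm of end float remain (y of thrust_plug in the frame of gearcase between -0.086 and -0.084 m), for 0.5 s.
4. then the shaft, held by its coupling, is again pushed in and bears on the plug with more than 1.5 N (all of step 1), for 0.2 s.
5. and again drawn out and bears on the front bush with more than 1.5 N (all of step 2), for 0.2 s.
At the end, for the whole second after the job is handed in: The thrust plug stands so that the shaft has 3 mm of end float, give or take 1 mm; the shaft is at rest and let go (all of step 3 and linear speed of pinion_shaft below 0.003 m/s); the robot touches nothing.
It fails at once if the shaft is driven against the front bush with more than 20 N (contact force between pinion_shaft and front_bush above 20 N).
It fails at once if the shaft is driven against the thrust plug with more than 20 N (contact force between pinion_shaft and thrust_plug above 20 N).
It fails at once if cover, screwdriver, grease pot or board is shifted by more than 15 mm (distance of any of cover, screwdriver, grease_pot, board from where it was at the start of the episode above 0.015 m).
It also fails if it takes over 72 s, if anything falls off the work surface, if the arm or the gripper's body presses on something with over 40 N, if the wrist force passes 120 N, or if a joint passes its speed limit or range.

## Working session

There is one attempt and no reset: what is moved stays moved. The work goes in short steps, Python scripts to look and compute and a tool call to move; the robot and the scene stay as the last step left them, time stands still between calls to the robot, and variables do not carry over. Pictures are saved under pics/ and viewed, about 8 in all and at most 12, crops included, and the job is handed in when it is done.

Besides the shell and the picture viewer there is one more tool, called after "Request:" in YAML: its name, and indented under it one key for each argument. send_rows: Moves the arm, as the interface text tells. Its arguments: {"type":"object","properties":{"deltas":{"type":"array"},"grip_force":{"type":"number"}},"required":["deltas"]}

```bash
mkdir -p pics
cat > h.py <<'E'
import numpy as np, cv2
from scipy.spatial.transform import Rotation as R
from rig import r, optics
def cam(name):
    s=r.observe(); c=optics.read_camera(name); im=c["image"]
    f=im.shape[0]/2/np.tan(np.radians(c["vfov"])/2)
    K=np.array([[f,0,c["cx"]],[0,f,c["cy"]],[0,0,1]])
    if "rvec" in c and c["rvec"] is not None:
        Rm=cv2.Rodrigues(np.array(c["rvec"],float))[0]; t=np.array(c["tvec"],float).ravel()
    else:
        H=np.array(c["hand_eye"]); q=s["orientation"]; T=np.eye(4)
        T[:3,:3]=R.from_quat([q[1],q[2],q[3],q[0]]).as_matrix(); T[:3,3]=s["tcp_pos"]
        M=np.linalg.inv(T@H); Rm=M[:3,:3]; t=M[:3,3]
    return dict(im=im,K=K,R=Rm,t=t,c=-Rm.T@t)
def ray(c,uv):
    d=c["R"].T@np.linalg.inv(c["K"])@np.array([uv[0],uv[1],1.0]); return c["c"],d/np.linalg.norm(d)
def onplane(c,uv,z):
    o,d=ray(c,uv); return o+d*(z-o[2])/d[2]
def tri(c1,p1,c2,p2):
    A=[];b=[]
    for c,p in((c1,p1),(c2,p2)):
        o,d=ray(c,p);P=np.eye(3)-np.outer(d,d);A.append(P);b.append(P@o)
    x=np.linalg.lstsq(np.vstack(A),np.hstack(b),rcond=None)[0]
    return x
def proj(c,X):
    p=c["K"]@(c["R"]@np.asarray(X,float)+c["t"]);return p[:2]/p[2]
E
python3 - <<'E'
from h import *
print(r.observe())
for n in("side","top","wrist"):
    c=cam(n);cv2.imwrite(f"pics/{n}0.png",c["im"]);print(n,c["c"],c["K"][0,0],c["R"][2])
E
```

```text
{'time_s': 0.0, 'joints': array([-1.32821556,  0.41188494, -0.01271892,  1.59703098,  0.00555786,
        1.13428389, -0.08221577]), 'dq': array([-0.00013811,  0.00200457,  0.00016233,  0.00175014, -0.0003147 ,
        0.00062612,  0.00017934]), 'joint_torque': array([ 6.11106661e-04, -5.87950373e+01,  6.41894862e-01, -2.91072142e+01,
       -5.39201754e-02,  1.82522874e-02,  1.50832770e-04]), 'tcp_pos': array([0.19107212, 0.59485469, 0.40382347]), 'orientation': array([ 4.91238297e-04,  8.08023478e-01,  5.89149761e-01, -6.13898069e-04]), 'ft_force': array([-0.49539615, -0.00180739,  0.03281863]), 'torque': array([0.00653723, 0.00091316, 0.02178699]), 'gripper_width': 0.9996682549923235}
side [ 0.1647567  -0.71587422  0.58224221] 549.5154235007187 [ 0.38750503  0.75648955 -0.52684287]
top [0.3849016  0.01281169 1.20018092] 590.6881059684321 [ 0.13472908  0.02135361 -0.99065236]
wrist [0.11968253 0.61909702 0.38308641] 398.5228469312127 [ 0.26367789 -0.08684978 -0.96069302]
```

View pics/top0.png

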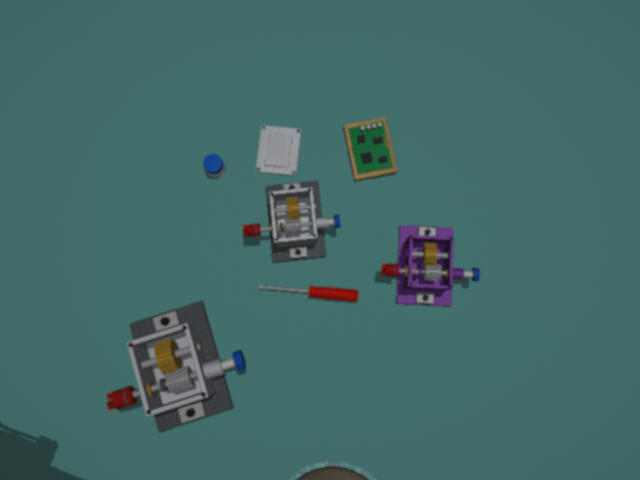

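View pics/side0.png

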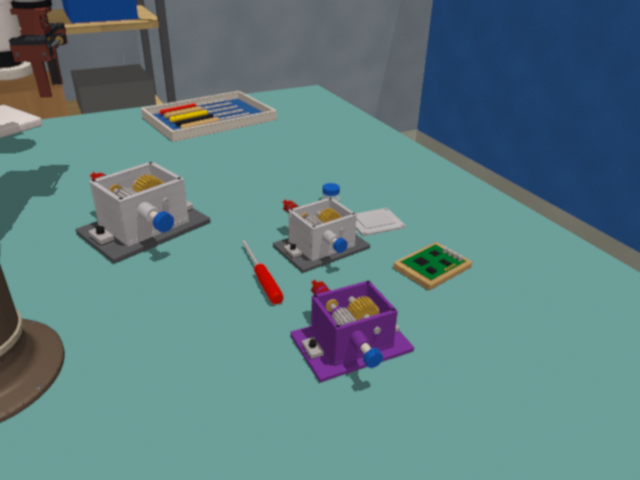

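The top view shows three gearboxes. The target is the smaller grey one: coupling at about (252,230), plug head at about (337,221), screwdriver near (310,292). In the side view its coupling is at (290,206) and its plug at (340,245).

```bash
cat >> h.py <<'E'
def blobs(im,col,roi,amin=15):
    h=cv2.cvtColor(im,cv2.COLOR_BGR2HSV);H,S,V=cv2.split(h)
    m=(((H<8)|(H>172))&(S>150)&(V>60)) if col=="red" else ((H>100)&(H<122)&(S>170)&(V>60))
    k=np.zeros_like(m);x0,y0,x1,y1=roi;k[y0:y1,x0:x1]=1
    n,l,s,c=cv2.connectedComponentsWithStats((m&k).astype(np.uint8))
    return [(c[i],s[i],l==i) for i in range(1,n) if s[i][4]>=amin]
E
python3 - <<'E'
from h import *
t=cam("top");s=cam("side")
tr=blobs(t["im"],"red",(235,215,270,245));tb=blobs(t["im"],"blue",(325,208,345,235))
sr=blobs(s["im"],"red",(275,195,305,220));sb=blobs(s["im"],"blue",(328,230,352,256))
for a in(tr,tb,sr,sb):print([(x[0],x[1]) for x in a])
A=tri(t,tr[0][0],s,sr[0][0]);B=tri(t,tb[0][0],s,sb[0][0]);print(A,B)
a=onplane(t,tr[0][0],.056);b=onplane(t,tb[0][0],.056);print(a,b)
d=a-b;print(np.linalg.norm(d),np.arctan2(d[1],d[0]))
print(R.from_quat(np.roll(r.observe()["orientation"],-1)).as_matrix())
E
```

```text
[(array([249.3220339 , 230.24576271]), array([244, 225,  12,  11, 118], dtype=int32)), (array([257.44827586, 229.51724138]), array([256, 225,   4,  10,  29], dtype=int32))]
[(array([336.82758621, 220.55172414]), array([334, 215,   6,  12,  58], dtype=int32))]
[(array([288.67532468, 204.54545455]), array([284, 200,  13,  10,  77], dtype=int32))]
[(array([340.        , 244.96899225]), array([334, 239,  13,  13, 129], dtype=int32))]
[0.56337976 0.17610184 0.060448  ] [0.58740453 0.00532869 0.0558924 ]
[0.56396134 0.17678139 0.056     ] [0.58738673 0.00532885 0.056     ]
0.17304543748377887 1.7065845919711922
[[ 3.05852311e-01  9.52078955e-01 -1.63815712e-04]
 [ 9.52078709e-01 -3.05852350e-01 -6.86806200e-04]
 [-7.03997150e-04  5.40958120e-05 -9.99999751e-01]]
```

Request:
send_rows:
  deltas:
    - {"jaw": 87, "offset": [-20, 30.5, 2.6], "twist": [0, 0, 0.067]}
    - {"jaw": 87, "offset": [-40, 61, 5], "twist": [0, 0, 0.135]}
    - {"jaw": 87, "offset": [-60, 91.5, 8], "twist": [0, 0, 0.202]}
    - {"jaw": 87, "offset": [-80, 122, 10], "twist": [0, 0, 0.27]}
    - {"jaw": 87, "offset": [-100, 152, 13], "twist": [0, 0, 0.337]}
    - {"jaw": 87, "offset": [-120, 183, 15], "twist": [0, 0, 0.404]}
    - {"jaw": 87, "offset": [-141, 213, 18], "twist": [0, 0, 0.472]}
    - {"jaw": 87, "offset": [-161, 244, 21], "twist": [0, 0, 0.539]}
    - {"jaw": 87, "offset": [-181, 274, 23], "twist": [0, 0, 0.607]}
    - {"jaw": 87, "offset": [-201, 305, 26], "twist": [0, 0, 0.674]}

```text
time_s: 1.08
tcp_pos: [0.4208, 0.3089, 0.3788]
orientation: [-0.0, 0.958, 0.287, 0.0]
ft_force: [1.1, 1.2, 0.3]
gripper_width: 0.99
```

```bash
cat >> h.py <<'E'
def to(target,ang):
    "tool-frame offset (mm) and twist z to reach target TCP with tool x at world angle ang, tool down"
    s=r.observe();M=R.from_quat(np.roll(s["orientation"],-1))
    X=np.array([np.cos(ang),np.sin(ang),0]);Z=np.array([0,0,-1.]);W=R.from_matrix(np.c_[X,np.cross(Z,X),Z])
    print("tcp",s["tcp_pos"].round(4),"offset",(M.inv().apply(np.array(target)-s["tcp_pos"])*1e3).round(2),"twist",(M.inv()*W).as_rotvec().round(4),"t",s["time_s"],"F",s["ft_force"].round(2))
E
python3 -c "
from h import *
to([.5717,.1203,.36],.136)"
```

```text
tcp [0.4208 0.3089 0.3788] offset [ 22.19 240.53  18.75] twist [-0.0005 -0.0005  0.4468] t 1.0833 F [1.1  1.25 0.32]
```

Request:
send_rows:
  deltas:
    - {"jaw": 87, "offset": [3, 34, 3], "twist": [0, 0, 0.064]}
    - {"jaw": 87, "offset": [6, 68, 5], "twist": [0, 0, 0.128]}
    - {"jaw": 87, "offset": [9, 102, 8], "twist": [0, 0, 0.191]}
    - {"jaw": 87, "offset": [13, 136, 11], "twist": [0, 0, 0.255]}
    - {"jaw": 87, "offset": [16, 171, 13], "twist": [0, 0, 0.319]}
    - {"jaw": 87, "offset": [19, 205, 16], "twist": [0, 0, 0.383]}
    - {"jaw": 87, "offset": [22, 240, 19], "twist": [0, 0, 0.447]}
    - {"jaw": 87, "offset": [22, 240, 19], "twist": [0, 0, 0.447]}
    - {"jaw": 87, "offset": [22, 240, 19], "twist": [0, 0, 0.447]}

```text
time_s: 1.83
tcp_pos: [0.5719, 0.1205, 0.3593]
orientation: [0.001, 0.998, 0.067, -0.0]
ft_force: [-1.5, 0.2, -0.7]
gripper_width: 0.992
```

```bash
python3 -c "
from h import *
print(r.observe())
c=cam('wrist');cv2.imwrite('pics/w1.png',c['im'])
np.savez('w1.npz',**c)
for X in([.5640,.1768,.056],[.5874,.0053,.056]): print(proj(c,X))
for col in('red','blue'):
  for b in blobs(c['im'],col,(0,0,640,480),60): print(col,b[0],b[1])
"
```

```text
{'time_s': 1.8333, 'joints': array([-0.61093825,  0.40206209,  0.42454205,  1.77306519, -0.19053394,
        1.00765066,  0.02098825]), 'dq': array([-0.04088418, -0.01836512, -0.04717457,  0.01733691, -0.00788702,
        0.00384888, -0.00200924]), 'joint_torque': array([ 2.20440455e+00, -5.19573569e+01,  7.53252625e+00, -2.70864844e+01,
        1.57610108e-01, -1.07114646e-01,  3.98761744e-02]), 'tcp_pos': array([0.57187976, 0.12046794, 0.35925751]), 'orientation': array([ 5.61624731e-04,  9.97721537e-01,  6.74639940e-02, -1.71140009e-04]), 'ft_force': array([-1.49428865,  0.19402069, -0.71534312]), 'torque': array([ 0.01684902,  0.10910413, -0.00319629]), 'gripper_width': 0.9920430245236156}
[321.29626994 154.78527598]
[321.66354654 371.36024892]
red [328.05630631 152.40427928] [311 136  32  38 888]
red [325.38888889 181.81349206] [311 178  30   9 252]
red [171.87117438 295.37437722] [ 156  267   34   66 1405]
red [201.76733143 458.66666667] [ 187  435   31   45 1053]
blue [535.97743862  57.81320504] [ 504   27   64   61 3014]
blue [323.53684211 367.86666667] [308 358  32  16 285]
```

View pics/w1.png

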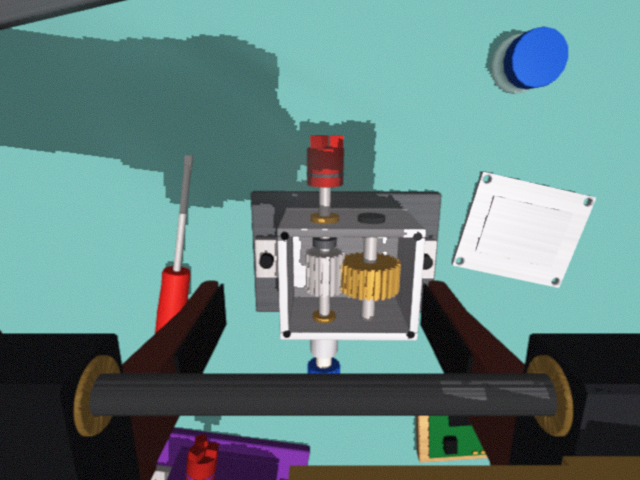

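The wrist view shows the coupling with its jaws at rows 136-150 and its body to about row 187, centred on column 326. The plug head is at (324,366), partly hidden by the gripper. The screwdriver tip is about 138 px to the left and the cover is well to the right.

```bash
python3 -c "
from h import *
c=dict(np.load('w1.npz'))
P={}
for n,uv in dict(jawtip=(326.5,136),body0=(326.5,150),inner=(326.5,187),bush=(324.5,316),bushF=(325,218),plug=(324,368)).items():
    P[n]=onplane(c,uv,.056);print(n,P[n].round(4),onplane(c,uv,.069).round(4))
d=(P['body0']-P['plug'])[:2];print(np.arctan2(d[1],d[0])-np.pi/2)
h=cv2.cvtColor(c['im'],cv2.COLOR_BGR2HSV)
print(h[130:195,326].tolist()[::2])
m=((P['jawtip']+P['inner'])/2);print(m)
g=P['inner']+ (P['jawtip']-P['inner'])/np.linalg.norm(P['jawtip']-P['inner'])*.013
to([g[0],g[1],.29],.136)
"
```

```text
jawtip [0.5659 0.1898 0.056 ] [0.5657 0.1901 0.069 ]
body0 [0.5671 0.1805 0.056 ] [0.5669 0.1812 0.069 ]
inner [0.5707 0.1551 0.056 ] [0.5703 0.157  0.069 ]
bush [0.5829 0.0549 0.056 ] [0.582  0.0614 0.069 ]
bushF [0.5727 0.1326 0.056 ] [0.5722 0.1356 0.069 ]
plug [0.5889 0.0087 0.056 ] [0.5877 0.0173 0.069 ]
0.1257786618259269
[[86, 94, 111], [88, 94, 106], [88, 70, 105], [0, 181, 120], [1, 188, 136], [1, 191, 132], [1, 193, 132], [1, 188, 136], [2, 183, 110], [1, 175, 115], [1, 193, 188], [1, 164, 104], [1, 170, 99], [1, 169, 101], [1, 162, 99], [0, 157, 104], [2, 158, 103], [1, 156, 103], [1, 151, 101], [1, 169, 125], [1, 189, 197], [1, 189, 201], [0, 116, 147], [162, 23, 109], [0, 170, 184], [1, 190, 193], [0, 183, 199], [1, 188, 198], [1, 170, 190], [3, 22, 209], [3, 10, 222], [173, 10, 221], [0, 9, 219]]
[0.56825166 0.1724347  0.056     ]
tcp [0.5711 0.1223 0.3593] offset [  4.1  -45.58  69.28] twist [0.     0.0008 0.0022] t 1.8833 F [-0.2   1.32  0.05]
```

Request:
send_rows:
  deltas:
    - {"jaw": 60, "offset": [2, -20, 25], "twist": [0, 0, 0]}
    - {"jaw": 60, "offset": [4, -46, 50], "twist": [0, 0, 0.003]}
    - {"jaw": 60, "offset": [4, -46, 69], "twist": [0, 0, 0.005]}
    - {"jaw": 60, "offset": [4, -46, 69], "twist": [0, 0, 0.005]}
    - {"jaw": 60, "offset": [4, -46, 69], "twist": [0, 0, 0.005]}

```text
time_s: 2.3
tcp_pos: [0.5678, 0.1698, 0.2902]
orientation: [0.0, 0.998, 0.068, -0.001]
ft_force: [0.9, -1.3, 0.9]
gripper_width: 0.692
```

```bash
python3 -c "
from h import *
c=cam('wrist');cv2.imwrite('pics/w2.png',c['im']);np.savez('w2.npz',**c)
to([.5687,.169,.219],.13)
print(proj(c,[.5687,.169,.056]))
for b in blobs(c['im'],'red',(200,0,440,480),60): print(b[0],b[1])
print(r.observe()['gripper_width'])
"
```

```text
tcp [0.5686 0.169  0.2914] offset [1.100e-01 3.000e-02 7.239e+01] twist [ 0.0001 -0.0001  0.0051] t 2.35 F [ 0.15 -0.58 -0.08]
[323.35750504 267.50508068]
[321.58201058 254.64550265] [ 300  227   44   55 2079]
[320.8982684  288.60606061] [300 280  44  16 462]
0.6846955056975259
```

View pics/w2.png

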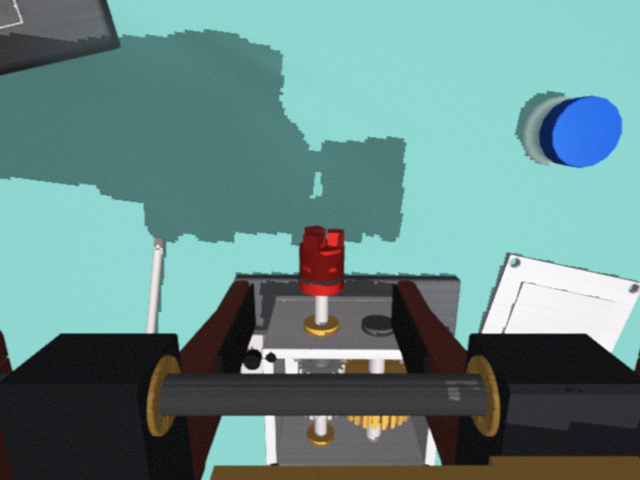

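The coupling spans columns 300-344 and rows 227-296, with the jaws down to about row 247. It is centred between the fingers.

```bash
python3 -c "
from h import *
a=dict(np.load('w1.npz'));b=dict(np.load('w2.npz'))
for p,q in(((326.5,136),(321.5,227)),((326.5,186.5),(321.5,295.5))): print(tri(a,p,b,q))
for v in(245,250,295.5): print(onplane(b,(321.5,v),.056),onplane(b,(321.5,v),.066))
"
```

```text
[0.5653841  0.18945132 0.04419089]
[0.56979053 0.15717702 0.06818542]
[0.56584666 0.1820964  0.056     ] [0.56549514 0.1850935  0.066     ]
[0.56624303 0.17919231 0.056     ] [0.56587294 0.18232552 0.066     ]
[0.569988   0.15175401 0.056     ] [0.56944239 0.15617319 0.066     ]
```

Request:
send_rows:
  deltas:
    - {"jaw": 60, "offset": [-0.5, -1, 20], "twist": [0, 0, 0.003]}
    - {"jaw": 60, "offset": [-0.5, -1, 40], "twist": [0, 0, 0.005]}
    - {"jaw": 60, "offset": [-0.5, -1, 60], "twist": [0, 0, 0.005]}
    - {"jaw": 60, "offset": [-0.5, -1, 72], "twist": [0, 0, 0.005]}
    - {"jaw": 60, "offset": [-0.5, -1, 72], "twist": [0, 0, 0.005]}
    - {"jaw": 60, "offset": [-0.5, -1, 72], "twist": [0, 0, 0.005]}

```text
time_s: 2.85
tcp_pos: [0.5685, 0.1693, 0.2195]
orientation: [-0.0, 0.998, 0.064, 0.0]
ft_force: [0.3, -1.3, -0.2]
gripper_width: 0.686
```

Request:
send_rows:
  deltas:
    - {"jaw": 45, "offset": [0, 0, 0], "twist": [0, 0, 0]}
    - {"jaw": 35, "offset": [0, 0, 0], "twist": [0, 0, 0]}
    - {"jaw": 20, "offset": [0, 0, 0], "twist": [0, 0, 0]}
    - {"jaw": 15, "offset": [0, 0, 0], "twist": [0, 0, 0]}
    - {"jaw": 15, "offset": [0, 0, 0], "twist": [0, 0, 0]}
    - {"jaw": 15, "offset": [0, 0, 0], "twist": [0, 0, 0]}
    - {"jaw": 15, "offset": [0, 0, 0], "twist": [0, 0, 0]}
  grip_force: 20

```text
time_s: 3.43
tcp_pos: [0.567, 0.1696, 0.2188]
orientation: [-0.0, 0.998, 0.065, -0.002]
ft_force: [-5.5, -1.0, 5.7]
gripper_width: 0.289
```

Request:
send_rows:
  deltas:
    - {"jaw": 15, "offset": [-0.7, 0, 0], "twist": [0, 0, 0]}
    - {"jaw": 15, "offset": [-1.2, 0, 0], "twist": [0, 0, 0]}
    - {"jaw": 15, "offset": [-1.2, 0, -0.5], "twist": [0, 0, 0]}
    - {"jaw": 15, "offset": [-1.2, 0, -0.5], "twist": [0, 0, 0]}
    - {"jaw": 15, "offset": [-1.2, 0, -0.5], "twist": [0, 0, 0]}

```text
time_s: 3.85
tcp_pos: [0.5666, 0.1696, 0.2188]
orientation: [0.0, 0.998, 0.065, -0.001]
ft_force: [-2.7, -0.0, -0.5]
gripper_width: 0.291
```

```bash
python3 -c "
from h import *
s=r.observe();print(s)
"
```

```text
{'time_s': 3.85, 'joints': array([-0.62504858,  0.59123289,  0.34558594,  1.86006785, -0.2842272 ,
        0.73951798,  0.00729046]), 'dq': array([-0.0019994 , -0.00235062,  0.00045365,  0.00017949,  0.00019711,
        0.00147994, -0.00073034]), 'joint_torque': array([ 5.21976426e-01, -6.05238175e+01,  7.64007121e+00, -2.24831253e+01,
        6.86899270e-02, -9.49558653e-01, -1.03100709e-02]), 'tcp_pos': array([0.56660048, 0.16955773, 0.21884685]), 'orientation': array([ 5.06700649e-05,  9.97916816e-01,  6.45118034e-02, -5.03933438e-04]), 'ft_force': array([-2.70690932, -0.00397676, -0.50809585]), 'torque': array([-0.03450433,  0.7041636 , -0.00099467]), 'gripper_width': 0.29090265031643964}
```

Request:
send_rows:
  deltas:
    - {"jaw": 15, "offset": [-0.6, 1, 0], "twist": [0, 0, 0]}
    - {"jaw": 15, "offset": [-0.6, 2, 0], "twist": [0, 0, 0]}
    - {"jaw": 15, "offset": [-0.6, 3, 0], "twist": [0, 0, 0]}
    - {"jaw": 15, "offset": [-0.6, 3, 0], "twist": [0, 0, 0]}
    - {"jaw": 15, "offset": [-0.6, 3, 0], "twist": [0, 0, 0]}

```text
time_s: 4.27
tcp_pos: [0.5668, 0.1663, 0.2189]
orientation: [0.0, 0.998, 0.064, 0.0]
ft_force: [0.7, 1.0, -6.4]
gripper_width: 0.291
```

Request:
send_rows:
  deltas:
    - {"jaw": 15, "offset": [0, 1, 0.2], "twist": [0, 0, 0]}
    - {"jaw": 15, "offset": [0, 2, 0.3], "twist": [0, 0, 0]}
    - {"jaw": 15, "offset": [0, 2, 0.3], "twist": [0, 0, 0]}
    - {"jaw": 15, "offset": [0, 2, 0.3], "twist": [0, 0, 0]}

```text
time_s: 4.6
tcp_pos: [0.5669, 0.1655, 0.2189]
orientation: [-0.001, 0.998, 0.065, 0.0]
ft_force: [0.5, 5.1, -5.7]
gripper_width: 0.293
```

Request:
send_rows:
  deltas:
    - {"jaw": 15, "offset": [0, 0.2, 0.3], "twist": [0, 0, 0]}
    - {"jaw": 15, "offset": [0, 0.2, 0.3], "twist": [0, 0, 0]}
    - {"jaw": 15, "offset": [0, 0.2, 0.3], "twist": [0, 0, 0]}
    - {"jaw": 15, "offset": [0, 0.2, 0.3], "twist": [0, 0, 0]}
    - {"jaw": 15, "offset": [0, 0.2, 0.3], "twist": [0, 0, 0]}
    - {"jaw": 15, "offset": [0, 0.2, 0.3], "twist": [0, 0, 0]}
    - {"jaw": 15, "offset": [0, 0.2, 0.3], "twist": [0, 0, 0]}

```text
time_s: 5.18
tcp_pos: [0.5669, 0.1655, 0.2189]
orientation: [-0.001, 0.998, 0.065, 0.0]
ft_force: [-1.2, 5.2, -2.1]
gripper_width: 0.291
```

Request:
send_rows:
  deltas:
    - {"jaw": 15, "offset": [0, -1, 0.1], "twist": [0, 0, 0]}
    - {"jaw": 15, "offset": [0, -2, 0.1], "twist": [0, 0, 0]}
    - {"jaw": 15, "offset": [0, -3, 0.1], "twist": [0, 0, 0]}
    - {"jaw": 15, "offset": [0, -4, 0.1], "twist": [0, 0, 0]}
    - {"jaw": 15, "offset": [0, -5, 0.1], "twist": [0, 0, 0]}
    - {"jaw": 15, "offset": [0, -6, 0.1], "twist": [0, 0, 0]}
    - {"jaw": 15, "offset": [0, -7, 0.1], "twist": [0, 0, 0]}
    - {"jaw": 15, "offset": [0, -7, 0.1], "twist": [0, 0, 0]}
    - {"jaw": 15, "offset": [0, -7, 0.1], "twist": [0, 0, 0]}

```text
time_s: 5.93
tcp_pos: [0.5661, 0.1713, 0.2188]
orientation: [-0.0, 0.998, 0.064, 0.0]
ft_force: [-2.1, -0.7, 5.9]
gripper_width: 0.291
```

Request:
send_rows:
  deltas:
    - {"jaw": 15, "offset": [-0.3, -1, -0.1], "twist": [0, 0, 0]}
    - {"jaw": 15, "offset": [-0.3, -2, -0.2], "twist": [0, 0, 0]}
    - {"jaw": 15, "offset": [-0.4, -2.5, -0.2], "twist": [0, 0, 0]}
    - {"jaw": 15, "offset": [-0.4, -2.5, -0.2], "twist": [0, 0, 0]}
    - {"jaw": 15, "offset": [-0.4, -2.5, -0.2], "twist": [0, 0, 0]}

```text
time_s: 6.35
tcp_pos: [0.5657, 0.1738, 0.2188]
orientation: [-0.0, 0.998, 0.065, 0.0]
ft_force: [1.1, -0.9, 2.2]
gripper_width: 0.292
```

Request:
send_rows:
  deltas:
    - {"jaw": 15, "offset": [0, -1, 0], "twist": [0, 0, 0]}
    - {"jaw": 15, "offset": [0, -2, 0], "twist": [0, 0, 0]}
    - {"jaw": 15, "offset": [0, -2, 0], "twist": [0, 0, 0]}
    - {"jaw": 15, "offset": [0, -2, 0], "twist": [0, 0, 0]}

```text
time_s: 6.68
tcp_pos: [0.5656, 0.1744, 0.2188]
orientation: [0.001, 0.998, 0.064, 0.0]
ft_force: [1.6, -5.7, 3.5]
gripper_width: 0.288
```

Request:
send_rows:
  deltas:
    - {"jaw": 15, "offset": [0, -0.1, 0], "twist": [0, 0, 0]}
    - {"jaw": 15, "offset": [0, -0.1, 0], "twist": [0, 0, 0]}
    - {"jaw": 15, "offset": [0, -0.1, 0], "twist": [0, 0, 0]}
    - {"jaw": 15, "offset": [0, -0.1, 0], "twist": [0, 0, 0]}
    - {"jaw": 15, "offset": [0, -0.1, 0], "twist": [0, 0, 0]}
    - {"jaw": 15, "offset": [0, -0.1, 0], "twist": [0, 0, 0]}
    - {"jaw": 15, "offset": [0, -0.1, 0], "twist": [0, 0, 0]}

```text
time_s: 7.27
tcp_pos: [0.5656, 0.1744, 0.2188]
orientation: [0.001, 0.998, 0.064, 0.0]
ft_force: [1.8, -4.6, 3.0]
gripper_width: 0.289
```

```bash
python3 -c "
from h import *
s=r.observe();print(s['time_s'],s['tcp_pos'],s['ft_force'])
d=np.array([-.1296,.9916]);print((s['tcp_pos'][:2]-np.array([.5669,.1655]))@d)
"
```

```text
7.2667 [0.5656108  0.17437194 0.21880689] [ 1.76219647 -4.57074781  3.0144593 ]
0.008964501119618126
```

Request:
send_rows:
  deltas:
    - {"jaw": 15, "offset": [0, 1.3, 0], "twist": [0, 0, 0]}
    - {"jaw": 15, "offset": [0, 1.3, 0], "twist": [0, 0, 0]}
    - {"jaw": 40, "offset": [0, 1.3, 0], "twist": [0, 0, 0]}
    - {"jaw": 60, "offset": [0, 1.3, 0], "twist": [0, 0, 0]}
    - {"jaw": 60, "offset": [0, 1.3, 0], "twist": [0, 0, 0]}
    - {"jaw": 60, "offset": [0, 1.3, -25], "twist": [0, 0, 0]}
    - {"jaw": 60, "offset": [0, 1.3, -60], "twist": [0, 0, 0]}
    - {"jaw": 60, "offset": [0, 1.3, -75], "twist": [0, 0, 0]}

```text
time_s: 7.93
tcp_pos: [0.5657, 0.1749, 0.2965]
orientation: [-0.001, 0.998, 0.065, 0.001]
ft_force: [0.9, 1.1, 1.0]
gripper_width: 0.672
```

```bash
python3 -c "
from h import *
to([.5865,.0055,.29],.13)
"
```

```text
tcp [0.5657 0.1749 0.2965] offset [ -1.21 170.65   6.29] twist [-0.001  -0.002  -0.0007] t 7.9333 F [0.93 1.14 0.99]
```

Request:
send_rows:
  deltas:
    - {"jaw": 60, "offset": [0, 30, 0], "twist": [0, 0, 0]}
    - {"jaw": 60, "offset": [0, 65, 0], "twist": [0, 0, 0]}
    - {"jaw": 60, "offset": [-1, 100, 3], "twist": [0, 0, 0]}
    - {"jaw": 60, "offset": [-1, 135, 4], "twist": [0, 0, 0]}
    - {"jaw": 60, "offset": [-1, 160, 4], "twist": [0, 0, 0]}
    - {"jaw": 60, "offset": [-1, 170, 4], "twist": [0, 0, 0]}
    - {"jaw": 60, "offset": [-1, 170, 4], "twist": [0, 0, 0]}
    - {"jaw": 60, "offset": [-1, 170, 4], "twist": [0, 0, 0]}

```text
time_s: 8.6
tcp_pos: [0.586, 0.0067, 0.2894]
orientation: [-0.001, 0.998, 0.064, -0.0]
ft_force: [-0.3, -0.5, -0.1]
gripper_width: 0.685
```

```bash
python3 -c "
from h import *
c=cam('wrist');cv2.imwrite('pics/w3.png',c['im']);np.savez('w3.npz',**c)
for b in blobs(c['im'],'blue',(200,100,440,480),60): print(b[0],b[1],onplane(c,b[0],.069))
to([.5865,.0055,.219],.13);print(proj(c,[.5865,.0055,.056]))
"
```

```text
[325.54512635 270.24368231] [ 303  254   47   31 1108] [0.58797727 0.00992336 0.069     ]
tcp [0.586  0.0078 0.2894] offset [ 0.22  2.4  70.35] twist [-0.0014  0.0005  0.0008] t 8.65 F [-0.63  0.57 -0.33]
[321.81100499 269.21825354]
```

View pics/w3.png

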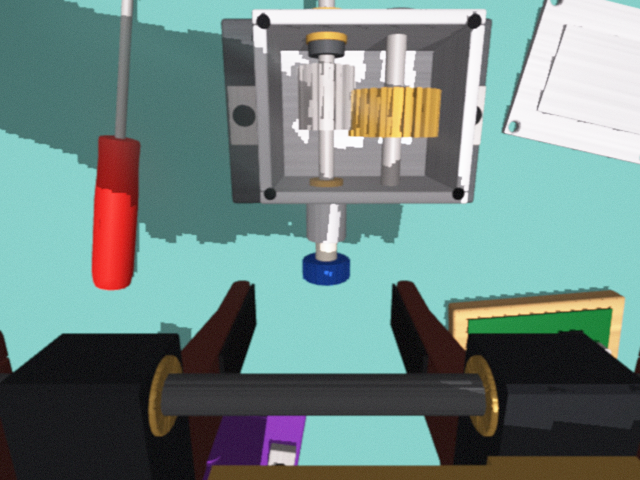

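The plug head is at columns 303-350, rows 254-285, centred on column 326 between the fingers. Nothing is near the finger paths.

```bash
python3 -c "
from h import *
c=dict(np.load('w3.npz'))
e=onplane(c,(326,285),.069);print(e)
a=dict(np.load('w1.npz'))
# height check: head inner top edge
for v in (254,262,285): print(v,onplane(c,(326,v),.056),onplane(c,(326,v),.069))
print(tri(a,(324,358.),c,(326.,254.)))
u=np.array([-.1296,.9916,0]);p=e+u*.006;p[2]=.219;print('head centre',p);to(p,.13)
# gearcase top rim edges along axis col (z=.08), outer faces
for v in(10,203):print(onplane(c,(330,v),.08))
"
```

```text
[0.58932343 0.00157331 0.069     ]
254 [0.58766952 0.01479729 0.056     ] [0.58702791 0.01897183 0.069     ]
262 [0.58828982 0.01009583 0.056     ] [0.58761029 0.01455774 0.069     ]
285 [ 0.59011449 -0.00373394  0.056     ] [0.58932343 0.00157331 0.069     ]
[0.58830489 0.01171853 0.04635144]
head centre [0.58854583 0.00752291 0.219     ]
tcp [0.586  0.0078 0.2894] offset [ 2.51  0.66 70.36] twist [-0.0014  0.0005  0.0008] t 8.65 F [-0.63  0.57 -0.33]
[0.57399728 0.13006575 0.08      ]
[0.58502517 0.04823645 0.08      ]
```

Request:
send_rows:
  deltas:
    - {"jaw": 60, "offset": [1.3, 0.5, 25], "twist": [0, 0, 0]}
    - {"jaw": 60, "offset": [1.3, 0.5, 50], "twist": [0, 0, 0]}
    - {"jaw": 60, "offset": [1.3, 0.5, 70], "twist": [0, 0, 0]}
    - {"jaw": 60, "offset": [1.3, 0.5, 70], "twist": [0, 0, 0]}
    - {"jaw": 40, "offset": [1.3, 0.5, 70], "twist": [0, 0, 0]}
    - {"jaw": 32, "offset": [1.3, 0.5, 70], "twist": [0, 0, 0]}
    - {"jaw": 15, "offset": [1.3, 0.5, 70], "twist": [0, 0, 0]}
    - {"jaw": 15, "offset": [1.3, 0.5, 70], "twist": [0, 0, 0]}
    - {"jaw": 15, "offset": [1.3, 0.5, 70], "twist": [0, 0, 0]}
    - {"jaw": 15, "offset": [1.3, 0.5, 70], "twist": [0, 0, 0]}
  grip_force: 40

```text
time_s: 9.48
tcp_pos: [0.5877, 0.0054, 0.2205]
orientation: [-0.0, 0.998, 0.064, 0.001]
ft_force: [-0.7, 0.5, 5.1]
gripper_width: 0.283
```

```bash
python3 -c "
from h import *
s=r.observe();print(s['time_s'],s['tcp_pos'],s['ft_force'],s['gripper_width'])"
```

```text
9.4833 [0.58765544 0.00543435 0.22045699] [-0.73165989  0.51110585  5.09567991] 0.28286718514409387
```

Request:
send_rows:
  deltas:
    - {"jaw": 15, "offset": [0, -1, 0], "twist": [0, 0, 0]}
    - {"jaw": 15, "offset": [0, -2, 0], "twist": [0, 0, 0]}
    - {"jaw": 15, "offset": [0, -3, 0], "twist": [0, 0, 0]}
    - {"jaw": 15, "offset": [0, -4, 0], "twist": [0, 0, 0]}
    - {"jaw": 15, "offset": [0, -5, 0], "twist": [0, 0, 0]}
    - {"jaw": 15, "offset": [0, -6, 0], "twist": [0, 0, 0]}
    - {"jaw": 15, "offset": [0, -6, 0], "twist": [0, 0, 0]}
    - {"jaw": 15, "offset": [0, -6, 0], "twist": [0, 0, 0]}
    - {"jaw": 15, "offset": [0, -6, 0], "twist": [0, 0, 0]}

```text
time_s: 10.23
tcp_pos: [0.5872, 0.0082, 0.2204]
orientation: [0.002, 0.998, 0.063, 0.001]
ft_force: [0.6, -9.0, 5.2]
gripper_width: 0.284
```

```bash
python3 -c "
from h import *
s=r.observe();print(s['time_s'],s['tcp_pos'],s['ft_force'],s['gripper_width'])
print((s['tcp_pos'][:2]-np.array([.58766,.00543]))@np.array([-.1296,.9916]))"
```

```text
10.2333 [0.58720055 0.00819975 0.22042382] [ 0.60680754 -8.97935751  5.20043057] 0.28397095319352794
0.002806032575491535
```

```bash
cat >> h.py <<'E'
def gp():
    s=r.observe();M=R.from_quat(np.roll(s["orientation"],-1));g=s["tcp_pos"]+M.apply([0,0,.163])
    u=np.array([-.1296,.9916,0]);print("t",s["time_s"],"grasp",g.round(5),"axial mm",round(g@u*1e3,3),"F axial",round(s["ft_force"]@u,2),s["ft_force"].round(1),"q",s["orientation"].round(5),s["gripper_width"])
E
python3 -c "
from h import *
gp()"
```

```text
t 10.2333 grasp [0.58755 0.00763 0.05743] axial mm -68.584 F axial -8.98 [ 0.6 -9.   5.2] q [1.8200e-03 9.9801e-01 6.3070e-02 9.5000e-04] 0.28397095319352794
```

Request:
send_rows:
  deltas:
    - {"jaw": 15, "offset": [0, -0.5, 0], "twist": [0, 0, 0]}
    - {"jaw": 15, "offset": [0, -1, 0], "twist": [0, 0, 0]}
    - {"jaw": 15, "offset": [0, -1, 0], "twist": [0, 0, 0]}
    - {"jaw": 15, "offset": [0, -1, 0], "twist": [0, 0, 0]}

```text
time_s: 10.57
tcp_pos: [0.5871, 0.009, 0.2204]
orientation: [0.002, 0.998, 0.063, 0.001]
ft_force: [-0.1, -9.0, 5.4]
gripper_width: 0.28
```

```bash
python3 -c "
from h import *
gp()"
```

```text
t 10.5667 grasp [0.58748 0.00844 0.05745] axial mm -67.767 F axial -8.95 [-0.1 -9.   5.4] q [0.0019  0.99801 0.06299 0.00101] 0.2802966955847244
```

Request:
send_rows:
  deltas:
    - {"jaw": 15, "offset": [0, -1, 0], "twist": [0, 0, 0]}
    - {"jaw": 15, "offset": [0, -2, 0], "twist": [0, 0, 0]}
    - {"jaw": 15, "offset": [0, -2.3, 0], "twist": [0, 0, 0]}
    - {"jaw": 15, "offset": [0, -2.3, 0], "twist": [0, 0, 0]}
    - {"jaw": 15, "offset": [0, -2.3, 0], "twist": [0, 0, 0]}

```text
time_s: 10.98
tcp_pos: [0.5868, 0.0114, 0.2204]
orientation: [0.002, 0.998, 0.063, 0.001]
ft_force: [1.3, -9.8, 5.2]
gripper_width: 0.285
```

```bash
python3 -c "
from h import *
gp()"
```

```text
t 10.9833 grasp [0.58714 0.01077 0.05744] axial mm -65.415 F axial -9.9 [ 1.3 -9.8  5.2] q [1.8600e-03 9.9801e-01 6.3000e-02 9.7000e-04] 0.2847836399538213
```

Request:
send_rows:
  deltas:
    - {"jaw": 15, "offset": [0, 1.5, 0], "twist": [0, 0, 0]}
    - {"jaw": 15, "offset": [0, 3, 0], "twist": [0, 0, 0]}
    - {"jaw": 15, "offset": [0, 3, 0], "twist": [0, 0, 0]}
    - {"jaw": 40, "offset": [0, 3, 0], "twist": [0, 0, 0]}
    - {"jaw": 60, "offset": [0, 3, 0], "twist": [0, 0, 0]}
    - {"jaw": 60, "offset": [0, 3, 0], "twist": [0, 0, 0]}
    - {"jaw": 60, "offset": [0, 3, -25], "twist": [0, 0, 0]}
    - {"jaw": 60, "offset": [0, 3, -55], "twist": [0, 0, 0]}
    - {"jaw": 60, "offset": [0, 3, -72], "twist": [0, 0, 0]}
    - {"jaw": 60, "offset": [0, 3, -72], "twist": [0, 0, 0]}

```text
time_s: 11.82
tcp_pos: [0.5879, 0.0117, 0.2952]
orientation: [-0.0, 0.998, 0.064, 0.003]
ft_force: [0.9, -0.3, 0.2]
gripper_width: 0.681
```

```bash
python3 -c "
from h import *
c=cam('wrist');a=dict(np.load('w3.npz'));np.savez('w4.npz',**c)
b=blobs(c['im'],'blue',(200,100,440,480),60)
for x in b:print(x[0],x[1])
B=blobs(a['im'],'blue',(200,100,440,480),60)[0]
u=np.array([-.1296,.9916,0])
print('moved',(onplane(c,b[0][0],.063)-onplane(a,B[0],.063))@u*1e3)
to([.5658,.1739,.29],.13);gp()
"
```

```text
[318.9459203  265.59487666] [ 297  250   45   30 1054]
moved 5.106794992764883
tcp [0.5872 0.0119 0.2933] offset [  -0.36 -163.44    3.35] twist [-0.0004 -0.0034 -0.0006] t 11.8667 F [ 1.21  0.06 -0.29]
t 11.8667 grasp [0.58778 0.01201 0.13029] axial mm -64.266 F axial -0.09 [ 1.2  0.1 -0.3] q [-3.2000e-04  9.9791e-01  6.4660e-02  1.7000e-03] 0.6814796037695604
```

Request:
send_rows:
  deltas:
    - {"jaw": 60, "offset": [0, -30, 0], "twist": [0, 0, 0]}
    - {"jaw": 60, "offset": [0, -65, 0], "twist": [0, 0, 0]}
    - {"jaw": 60, "offset": [0, -100, 0], "twist": [0, 0, 0]}
    - {"jaw": 60, "offset": [-0.4, -135, 0], "twist": [0, 0, 0]}
    - {"jaw": 60, "offset": [-0.4, -155, 0], "twist": [0, 0, 0]}
    - {"jaw": 60, "offset": [-0.4, -163, 0], "twist": [0, -0.003, 0]}
    - {"jaw": 60, "offset": [-0.4, -163, 0], "twist": [0, -0.003, 0]}
    - {"jaw": 60, "offset": [-0.4, -163, 0], "twist": [0, -0.003, 0]}

```text
time_s: 12.53
tcp_pos: [0.5653, 0.1722, 0.2909]
orientation: [0.001, 0.998, 0.064, -0.002]
ft_force: [-0.2, -0.2, -0.3]
gripper_width: 0.683
```

```bash
python3 -c "
from h import *
to([.5658,.1739,.219],.13);gp()
"
```

```text
tcp [0.5653 0.1722 0.2909] offset [ 1.05 -1.73 71.86] twist [ 0.0013  0.0041 -0.0012] t 12.5333 F [-0.2  -0.22 -0.32]
t 12.5333 grasp [0.56462 0.17188 0.12786] axial mm 97.266 F axial -0.19 [-0.2 -0.2 -0.3] q [ 7.8000e-04  9.9793e-01  6.4350e-02 -2.0300e-03] 0.6827299396626232
```

Request:
send_rows:
  deltas:
    - {"jaw": 60, "offset": [0.6, -1.3, 25], "twist": [0.001, 0.003, 0]}
    - {"jaw": 60, "offset": [0.6, -1.3, 50], "twist": [0.001, 0.003, 0]}
    - {"jaw": 60, "offset": [0.6, -1.3, 72], "twist": [0.001, 0.003, 0]}
    - {"jaw": 60, "offset": [0.6, -1.3, 72], "twist": [0.001, 0.003, 0]}
    - {"jaw": 40, "offset": [0.6, -1.3, 72], "twist": [0.001, 0.003, 0]}
    - {"jaw": 32, "offset": [0.6, -1.3, 72], "twist": [0.001, 0.003, 0]}
    - {"jaw": 15, "offset": [0.6, -1.3, 72], "twist": [0.001, 0.003, 0]}
    - {"jaw": 15, "offset": [0.6, -1.3, 72], "twist": [0.001, 0.003, 0]}
    - {"jaw": 15, "offset": [0.6, -1.3, 72], "twist": [0.001, 0.003, 0]}
    - {"jaw": 15, "offset": [0.6, -1.3, 72], "twist": [0.001, 0.003, 0]}
  grip_force: 25

```text
time_s: 13.37
tcp_pos: [0.5656, 0.1746, 0.2205]
orientation: [-0.001, 0.998, 0.065, 0.0]
ft_force: [-0.5, 0.3, 4.9]
gripper_width: 0.289
```

```bash
python3 -c "
from h import *
gp()
"
```

```text
t 13.3667 grasp [0.56572 0.17488 0.05752] axial mm 100.092 F axial 0.38 [-0.5  0.3  4.9] q [-7.7000e-04  9.9792e-01  6.4510e-02  3.8000e-04] 0.28929002975819984
```

Request:
send_rows:
  deltas:
    - {"jaw": 15, "offset": [0, 1, 0], "twist": [0, 0, 0]}
    - {"jaw": 15, "offset": [0, 2, 0], "twist": [0, 0, 0]}
    - {"jaw": 15, "offset": [0, 3, 0], "twist": [0, 0, 0]}
    - {"jaw": 15, "offset": [0, 3, 0], "twist": [0, 0, 0]}
    - {"jaw": 15, "offset": [0, 3, 0], "twist": [0, 0, 0]}

```text
time_s: 13.78
tcp_pos: [0.566, 0.172, 0.2205]
orientation: [-0.001, 0.998, 0.065, 0.0]
ft_force: [-2.9, 0.5, 6.4]
gripper_width: 0.288
```

```bash
python3 -c "
from h import *
gp()
"
```

```text
t 13.7833 grasp [0.56606 0.17233 0.05749] axial mm 97.526 F axial 0.84 [-2.9  0.5  6.4] q [-9.800e-04  9.979e-01  6.472e-02  3.100e-04] 0.2881752864656747
```

Request:
send_rows:
  deltas:
    - {"jaw": 15, "offset": [-0.3, 0.7, -0.2], "twist": [0, 0, 0]}
    - {"jaw": 15, "offset": [-0.3, 1.3, -0.2], "twist": [0, 0, 0]}
    - {"jaw": 15, "offset": [-0.3, 1.3, -0.2], "twist": [0, 0, 0]}
    - {"jaw": 15, "offset": [-0.3, 1.3, -0.2], "twist": [0, 0, 0]}

```text
time_s: 14.12
tcp_pos: [0.5659, 0.1715, 0.2205]
orientation: [-0.001, 0.998, 0.065, 0.001]
ft_force: [-0.3, 4.7, 6.2]
gripper_width: 0.292
```

```bash
python3 -c "
from h import *
gp()
"
```

```text
t 14.1167 grasp [0.56609 0.17202 0.05751] axial mm 97.21 F axial 4.72 [-0.3  4.7  6.2] q [-1.4400e-03  9.9788e-01  6.5020e-02  5.6000e-04] 0.29189512457922306
```

Request:
send_rows:
  deltas:
    - {"jaw": 15, "offset": [0, 0.1, 0], "twist": [0, 0, 0]}
    - {"jaw": 15, "offset": [0, 0.1, 0], "twist": [0, 0, 0]}
    - {"jaw": 15, "offset": [0, 0.1, 0], "twist": [0, 0, 0]}
    - {"jaw": 15, "offset": [0, 0.1, 0], "twist": [0, 0, 0]}
    - {"jaw": 15, "offset": [0, 0.1, 0], "twist": [0, 0, 0]}
    - {"jaw": 15, "offset": [0, 0.1, 0], "twist": [0, 0, 0]}
    - {"jaw": 15, "offset": [0, 0.1, 0], "twist": [0, 0, 0]}

```text
time_s: 14.7
tcp_pos: [0.5659, 0.1716, 0.2205]
orientation: [-0.001, 0.998, 0.065, 0.001]
ft_force: [-1.2, 4.7, 5.3]
gripper_width: 0.288
```

```bash
python3 -c "
from h import *
gp()
"
```

```text
t 14.7 grasp [0.5661  0.17205 0.05752] axial mm 97.242 F axial 4.87 [-1.2  4.7  5.3] q [-1.4800e-03  9.9788e-01  6.5100e-02  5.7000e-04] 0.2876599028232471
```

Request:
send_rows:
  deltas:
    - {"jaw": 15, "offset": [0, -1, 0], "twist": [0, 0, 0]}
    - {"jaw": 15, "offset": [0, -2, 0], "twist": [0, 0, 0]}
    - {"jaw": 15, "offset": [0, -3, 0], "twist": [0, 0, 0]}
    - {"jaw": 15, "offset": [0, -3.8, 0], "twist": [0, 0, 0]}
    - {"jaw": 15, "offset": [0, -3.8, 0], "twist": [0, 0, 0]}
    - {"jaw": 15, "offset": [0, -3.8, 0], "twist": [0, 0, 0]}

```text
time_s: 15.2
tcp_pos: [0.5657, 0.1734, 0.2205]
orientation: [-0.0, 0.998, 0.064, 0.001]
ft_force: [-0.5, -0.0, 6.3]
gripper_width: 0.287
```

```bash
python3 -c "
from h import *
gp()
"
```

```text
t 15.2 grasp [0.56586 0.17351 0.05747] axial mm 98.722 F axial 0.05 [-0.5 -0.   6.3] q [-3.1000e-04  9.9793e-01  6.4290e-02  5.0000e-04] 0.2867896008680645
```

Request:
send_rows:
  deltas:
    - {"jaw": 15, "offset": [0, -0.8, 0], "twist": [0, 0, 0]}
    - {"jaw": 15, "offset": [0, -1.6, 0], "twist": [0, 0, 0]}
    - {"jaw": 15, "offset": [0, -1.6, 0], "twist": [0, 0, 0]}
    - {"jaw": 15, "offset": [0, -1.6, 0], "twist": [0, 0, 0]}

```text
time_s: 15.53
tcp_pos: [0.5655, 0.1748, 0.2205]
orientation: [-0.0, 0.998, 0.064, 0.0]
ft_force: [-0.3, -1.0, 6.3]
gripper_width: 0.288
```

```bash
python3 -c "
from h import *
gp()
"
```

```text
t 15.5333 grasp [0.56567 0.17488 0.05746] axial mm 100.101 F axial -0.96 [-0.3 -1.   6.3] q [-2.2000e-04  9.9794e-01  6.4210e-02  4.8000e-04] 0.2877372141979074
```

Request:
send_rows:
  deltas:
    - {"jaw": 15, "offset": [0, -0.8, 0], "twist": [0, 0, 0]}
    - {"jaw": 15, "offset": [0, -1.6, 0], "twist": [0, 0, 0]}
    - {"jaw": 15, "offset": [0, -1.6, 0], "twist": [0, 0, 0]}
    - {"jaw": 15, "offset": [0, -1.6, 0], "twist": [0, 0, 0]}

```text
time_s: 15.87
tcp_pos: [0.5655, 0.1753, 0.2205]
orientation: [0.0, 0.998, 0.064, 0.001]
ft_force: [0.0, -4.4, 6.7]
gripper_width: 0.286
```

```bash
python3 -c "
from h import *
gp()
"
```

```text
t 15.8667 grasp [0.56568 0.17515 0.0575 ] axial mm 100.371 F axial -4.34 [ 0.  -4.4  6.7] q [4.5000e-04 9.9796e-01 6.3800e-02 5.3000e-04] 0.2856901054166855
```

Request:
send_rows:
  deltas:
    - {"jaw": 15, "offset": [0, -0.1, 0], "twist": [0, 0, 0]}
    - {"jaw": 15, "offset": [0, -0.1, 0], "twist": [0, 0, 0]}
    - {"jaw": 15, "offset": [0, -0.1, 0], "twist": [0, 0, 0]}
    - {"jaw": 15, "offset": [0, -0.1, 0], "twist": [0, 0, 0]}
    - {"jaw": 15, "offset": [0, -0.1, 0], "twist": [0, 0, 0]}
    - {"jaw": 15, "offset": [0, -0.1, 0], "twist": [0, 0, 0]}
    - {"jaw": 15, "offset": [0, -0.1, 0], "twist": [0, 0, 0]}

```text
time_s: 16.45
tcp_pos: [0.5655, 0.1753, 0.2205]
orientation: [0.0, 0.998, 0.064, 0.001]
ft_force: [-0.8, -5.3, 7.8]
gripper_width: 0.289
```

```bash
python3 -c "
from h import *
gp()
"
```

```text
t 16.45 grasp [0.56568 0.17517 0.05751] axial mm 100.382 F axial -5.15 [-0.8 -5.3  7.8] q [4.7000e-04 9.9796e-01 6.3770e-02 5.3000e-04] 0.2888384003992962
```

Request:
send_rows:
  deltas:
    - {"jaw": 15, "offset": [0, 1.2, 0], "twist": [0, 0, 0]}
    - {"jaw": 15, "offset": [0, 1.2, 0], "twist": [0, 0, 0]}
    - {"jaw": 40, "offset": [0, 1.2, 0], "twist": [0, 0, 0]}
    - {"jaw": 60, "offset": [0, 1.2, 0], "twist": [0, 0, 0]}
    - {"jaw": 60, "offset": [0, 1.2, 0], "twist": [0, 0, 0]}
    - {"jaw": 60, "offset": [0, 1.2, -25], "twist": [0, 0, 0]}
    - {"jaw": 60, "offset": [0, 1.2, -60], "twist": [0, 0, 0]}
    - {"jaw": 60, "offset": [0, 1.2, -75], "twist": [0, 0, 0]}
    - {"jaw": 60, "offset": [0, 1.2, -75], "twist": [0, 0, 0]}

```text
time_s: 17.2
tcp_pos: [0.5662, 0.176, 0.2984]
orientation: [-0.001, 0.998, 0.064, 0.003]
ft_force: [0.2, 0.9, -1.2]
gripper_width: 0.681
```

```bash
python3 -c "
from h import *
gp();to([.585,.012,.293],.13)
t=cam('top');a=cv2.imread('pics/top0.png')
cv2.imwrite('pics/top1.png',np.vstack([a[110:310,180:500],t['im'][110:310,180:500]]))
"
```

```text
t 17.2 grasp [0.56707 0.17658 0.1354 ] axial mm 101.606 F axial 0.87 [ 0.2  0.9 -1.2] q [-0.00148  0.99792  0.06434  0.00268] 0.6811407332315542
tcp [0.5662 0.176  0.2984] offset [ -2.48 165.11   4.96] twist [-0.0026 -0.0055 -0.0012] t 17.2 F [ 0.18  0.9  -1.25]
```

View pics/top1.png

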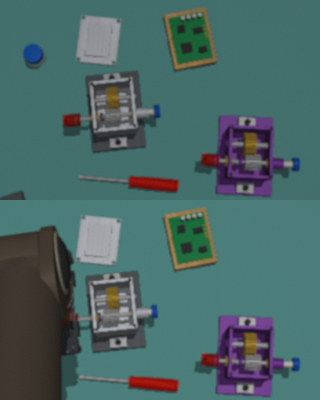

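The before and after crops show the cover, board and screwdriver unmoved, and the arm is clear above the coupling. The arm hides the pot in this view, but the arm never went near it.

```bash
python3 -c "
from h import *
r.sign_off()"
```

```text
the job is handed in; nothing more can be done
```

The job is done and handed in at about 17 s on the robot's clock, with the shaft let go and the arm clear above it. No verdict was reported.

| | First feel | After moving the plug |
|---|---|---|
| Force on coupling, inner stop | 5.2 N | 4.9 N |
| Force on coupling, outer stop | 4.6 to 5.7 N | 4.3 to 5.2 N |
| End float | about 8 to 8.6 mm | about 2.6 to 2.8 mm |

- **Forces:** these include the 1.2 N drag, and each stop was held for more than half a second. They stayed well under the 10 N that would shift the plug back.
- **First float:** this is only approximate, because I did not record the tool's small tilt precisely at the first two stops.
- **Plug:** I pinched its head and slid it in about 5.2 mm (5.3 mm by the arm, 5.1 mm by the wrist camera).
- **Things lying around:** the last top view shows the cover, board and screwdriver where they were. The arm hid the grease pot in that view, so I could not check it there, but the arm never went near it.
- **Odd reading:** while I gripped the coupling or plug, the wrist showed a vertical force of about 5 to 8 N, which went away on release.

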